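Load the inspection box and start it

ROBOT

A 7-joint arm with a two-finger parallel gripper is mounted at the origin on the work surface. World frame = base frame: x ahead of the robot, y to its left, z up, the work surface at z = 0. Lengths are in mm, angles in rad, forces in N, time in s.
With the tool pointing down it reaches from about 400 to 925 mm from the base axis. Payload 5.6 kg.
Tool frame: the origin (TCP) lies at the very end of the fingers, on their centre line; the grasp point (between the pads) lies 19 mm behind it; z points along the fingers, y is the line along which they close (so a half turn about z gives the same grasp; the last joint's range is limited). The gripper opens to 85 mm and grips with 20 to 120 N. Pads are 22 mm wide; open, the fingers measure 114 mm over their backs; the gripper's body (76 mm by 85 mm) begins 54 mm behind the grasp point. The pads swing forward as they close: fully open they stand 13 mm farther back than shut.
Start: joints at [-1.265, 0.468, -0.012, 1.603, 0.006, 1.071, -0.056], TCP at [222.191, 610.851, 231.29] pointing down, gripper open.
Joint ranges: [-2.53, 2.53], [-0.31, 2.02], [-1.57, 1.55], [0.28, 2.44], [-1.29, 4.43], [0.15, 1.84], [-2.92, 2.92]. Speed limits (rad/s): [2.57, 2.57, 3.14, 3.14, 3.14, 3.14, 3.14].

INTERFACE

Orientations are given as a unit quaternion [x, y, z, w].
In Python, from rig import manip, jaws, kin, vision, nets gives the robot as it stands. Calls block until the motion is done:
- manip.move_pose(position, orientation): joint-space move of the TCP to a pose.
- manip.move_straight(position, velocity=150, orientation=None): straight line of the TCP; orientation=None keeps the orientation; velocity is the mean speed in mm/s.
- manip.set_joints(angles): joint-space move.
- jaws.release() and jaws.gripper_close(): open the fingers fully, or close them until they stop; the grip force is fixed at half the most.
- manip.hold(seconds).
- kin.inverse_kinematics(position, orientation): joint angles nearest the present ones, or None.
- vision.grab_frame(name): name is "scene" or "top" or "wrist"; returns a dict with "color" (480x640x3 uint8, red, green, blue), "K" (3x3 intrinsics, pixels), "dist_coeffs" ([k1, k2, p1, p2, k3] as OpenCV has them; the pictures are not rectified), "cam_to_world" (4x4, takes a point from camera to world coordinates); the wrist camera has in their place "T_tool_cam" (4x4, takes a point from camera to tool coordinates, whose origin is the TCP and whose axes are the flange's). Camera axes: x right, y down, z forward; pixel columns grow to the right and rows downward; lengths in mm; the calibration is good to about 2 mm. A picture is of the moment at which its call begins: read the wrist's pose just before it. There is no depth.
A pose or a line that the arm cannot do raises manip.IKError and nothing moves.
- manip.close_job(): hands the job in; it is judged then, once.
Trained networks look in a picture, given as the dict that the camera call returned (one of the last four; its "shot" number tells which), for a name from the list of things; names that differ only in an ending like _2 or _b are one class to them, and where a whole thing is asked for, a point or a joint stands for the part that bears it (a point fixed in the world has none). Each returns a list of dicts, best first, with "confidence" (0 to 1); they miss things now and then, are a little off and sometimes report something else, mostly with a low value. They report only what shows in the picture. A call takes as long as a camera call. They do not tell look-alikes from the thing itself.
- nets.cut_out(picture, target): "mask" (480x640 bool, what is visible of it) and "bbox" ([left, top, right, bottom] in pixels, round what is visible of it).
Readings, each from a call of its own:
- manip.current_time(): time.
- manip.current_qpos(): joint angles.
- manip.current_qd(): joint speeds.
- manip.current_joint_efforts(): joint torques, N m.
- manip.current_tcp_pos(): TCP position.
- manip.current_eef_rot(): TCP orientation.
- manip.current_force(): force on the tool from outside, world axes, zero at the start.
- manip.current_wrist_torque(): the same for the moment, N m.
- manip.current_grip_width(): finger opening in mm.
- manip.current_grip_force(): force on a finger pad.
Only numpy, scipy, OpenCV 4.12 (cv2) and the standard library are available. Lean on these libraries where they do the work, as an engineer would, in place of code of your own. Each camera call takes 0.05 s, during which the arm holds its last target. There are 200 camera calls.

TASK

Get the circuit board inspected: with the fingertips only, gently push the blue tray fully home into the white inspection box, then push the box's lid down until it is fully shut, and then press the green start button all the way down and let go. Do not grasp anything, do not pull the tray or the lid further open, do not press the red stop button, and leave the jar, the screwdriver and the spare board where they are.

Things in the scene. Friction and masses are not known exactly. Their poses are not given: they have to be found in the camera images.
- machine: White inspection box fixed to the bench, 160 deep (own x) x 250 wide (own y) x 86 mm high without the lid. Origin: centre of its underside. Front is -x, towards the robot; turned up to 0.3 rad. The bay spans own y -75 to +125 mm (centre +25); the right 50 mm is a closed column 85 mm high with a small green display. Tray and lid belong to it.
- tray (a joint): How far the tray (board fixed on it) stands out of the box, m: 0 home, limit 0.10; starts 0.04 to 0.075. Goes home along the box's +x, to a stop. Friction about 2 N; stays where left. Blue front panel 192 mm wide, 10 to 76 mm above the bench.
- tray_handle (a point): Middle of the tray's steel bar handle: level, about 10 mm thick, 100 mm long along the box's y, 35 mm in front of the blue panel, 50 mm above the bench, middle of the bay. Moves with the tray; at (-115, 25, 50) mm in the box's frame when home. The bar can be pushed directly.
- lid (a joint): Opening angle of the lid, rad: 0 shut (level), limit 1.3; starts 0.7 to 1.1. White plate with dark window and orange stripe at its free edge: 164 mm hinge to edge, 198 mm wide, 10 mm thick. A stiff hinge holds it at any angle; 2 to 4 N near the free edge moves it; it neither falls shut nor springs back.
- lid_hinge (a point): Middle of the lid's hinge line, at the lid's underside, along the box's far (+x) top edge: (80, 25, 86) mm in the box's frame. The line runs along the box's y. The lid reaches from here towards the robot and, while open, upward.
- lid_edge (a point): Middle of the lid's free edge, on its upper face: 164 mm from the hinge line along the plate and 10 mm above its underside. It moves with the lid. With the lid shut it lies 96 mm above the bench, 4 mm in front of the box's front.
- start (a joint): Travel of the green start button, in m: 0 up, 0.006 fully down; a spring returns it; fully down takes 5 N.
- start_top (a point): Centre of the top of the green start button (round, 32 mm across) on its own grey housing fixed on the bench to the right of the box; pressed straight down. Green and red may stand in either place, 80 mm or more apart.
- stop (a joint): Travel of the red stop button, in m, as for the green one. Not to be pressed.
- stop_top (a point): Centre of the top of the red stop button, same size and kind as the green.
- jar: Bystander: small amber jar with black cap, 40 mm across, 48 mm high, loose, standing right of the box's front. Origin: centre of its underside.
- driver: Bystander: screwdriver 160 mm long with red handle, lying loose on the bench at the left. Origin: under its middle.
- spare_board: Bystander: spare blue circuit board 110 x 70 x 9 mm lying loose on the bench at the far left. Origin: centre of its underside.
Things that resemble listed ones, but are neither listed nor needed, are in the scene too. Leave any turquoise look-alike of the part that bears stop alone. Leave any orange look-alike of the part that bears start alone.

How it is judged (in metres and radians):
On the way, in this order (a step that is already met when the one before it is completed fails the run):
1. the tray is pushed fully home while the lid is still open (value of joint tray below 0.005 m and value of joint lid above 0.3 rad), for 0.1 s.
2. the lid is pushed fully shut, the tray home (value of joint tray below 0.005 m and value of joint lid below 0.04 rad), for 0.1 s.
3. the green start button is pressed down, tray home and lid shut (all of step 2 and value of joint start above 0.0045 m), for 0.05 s.
At the end, for the whole second after the job is handed in: Tray home within 5 mm, lid shut within 0.04 rad, both buttons up again, and jar, screwdriver and spare board within 20 mm of where they stood (all of step 2 and value of joint each of start, stop below 0.0015 m and distance of each of jar, driver, spare_board from where it was at the start of the episode below 0.02 m); the robot touches nothing.
It fails at once if out of order: the lid is shut over a tray that still stands out, or the start button is pressed before the tray is home and the lid shut ((value of joint lid below 0.25 rad and value of joint tray above 0.015 m) or (value of joint start above 0.003 m and (value of joint tray above 0.015 m or value of joint lid above 0.12 rad))).
It fails at once if the red stop button is pressed (value of joint stop above 0.003 m).
It fails at once if the tray is pulled further out or the lid lifted further open (value of joint tray above 0.09 m or value of joint lid above 1.22 rad).
It fails at once if the tray's bar or the lid's edge is pinched between the fingers, or the box, tray or lid is pushed with more than 60 N (contact force between the fingers and machine above 60 N or (contact force between the fingers and machine above 25 N and x of the grasp point in the frame of tray_handle between -0.007 and 0.007 m and z of the grasp point in the frame of tray_handle below 0.03 m) or (contact force between the fingers and machine above 25 N and z of the grasp point in the frame of lid_edge between -0.013 and 0.003 m and x of the grasp point in the frame of lid_edge below 0.03 m)).
It fails at once if a bystander is moved by more than 20 mm or lifted (distance of any of jar, driver, spare_board from where it was at the start of the episode above 0.02 m or height (world z) of any of jar, spare_board above 0.015 m).
It also fails if it takes over 64 s, if anything falls off the work surface, if the arm or the gripper's body presses on something with over 40 N, if the wrist force passes 120 N, or if a joint passes its speed limit or range.

## Working session

There is one attempt and no reset: what is moved stays moved. The work goes in short steps, each a Python script; the robot and the scene stay as the last script left them, time stands still between calls to the robot, and variables do not carry over. Pictures are saved under pics/ and viewed, at most 10 in all, crops included, and the job is handed in when it is done.

```bash
ls; mkdir -p pics
python3 - <<'E'
from rig import manip, jaws, kin, vision, nets
import cv2,numpy as np,pickle
for n in ("scene","top"):
    f=vision.grab_frame(n); cv2.imwrite(f"pics/{n}0.png",f["color"][:,:,::-1])
    pickle.dump(f,open(f"{n}0.pkl","wb"))
    print(n,f["K"].tolist(),f["dist_coeffs"],np.round(f["cam_to_world"],3).tolist())
    for t in ("machine","tray","lid","start","stop","jar","driver","spare_board"):
        for r in nets.cut_out(f,t)[:3]: print(t,round(r["confidence"],2),r["bbox"])
print(manip.current_time(),manip.current_eef_rot())
E
```

```text
pics
scene [[528.8718193917947, 0.0, 311.71914404171696], [0.0, 528.8718193917947, 238.93123731544705], [0.0, 0.0, 1.0]] [-0.02043878  0.          0.          0.          0.        ] [[-0.467, 0.553, -0.69, 1298.648], [0.884, 0.28, -0.374, 437.253], [-0.014, -0.785, -0.62, 734.39], [0.0, 0.0, 0.0, 1.0]]
machine 0.56 [264.3, 192.5, 430.8, 347.7]
tray 0.61 [395.7, 244.0, 434.8, 299.9]
lid 0.78 [282.7, 193.5, 419.4, 315.7]
lid 0.56 [267.4, 192.3, 430.8, 351.9]
start 0.67 [214.1, 200.2, 225.5, 207.3]
stop 0.51 [157.8, 221.5, 168.8, 234.7]
jar 0.72 [393.9, 240.7, 431.5, 302.0]
jar 0.66 [247.3, 205.4, 266.3, 230.1]
driver 0.64 [464.0, 230.4, 489.3, 273.9]
spare_board 0.55 [458.7, 320.3, 520.3, 382.0]
top [[515.8684166262897, 0.0, 318.0842053123557], [0.0, 515.8684166262897, 241.16659799354764], [0.0, 0.0, 1.0]] [-0.10571789  0.          0.          0.          0.        ] [[0.006, -0.987, 0.162, 397.595], [-1.0, -0.007, -0.004, 44.711], [0.005, -0.162, -0.987, 1047.735], [0.0, 0.0, 0.0, 1.0]]
machine 0.85 [185.8, 160.0, 336.0, 304.7]
tray 0.96 [196.5, 210.3, 302.7, 306.0]
tray 0.53 [460.2, 284.5, 475.3, 305.0]
lid 0.73 [190.2, 158.0, 309.7, 210.9]
start 0.68 [456.4, 322.0, 470.1, 342.3]
start 0.59 [460.6, 280.9, 474.7, 300.5]
start 0.34 [203.0, 207.9, 304.8, 304.9]
stop 0.53 [487.0, 207.9, 501.5, 226.9]
stop 0.52 [501.7, 248.8, 511.2, 263.5]
jar 0.89 [397.2, 267.6, 415.6, 284.8]
driver 0.68 [161.0, 331.5, 176.2, 377.3]
spare_board 0.81 [116.1, 190.6, 159.3, 244.7]
0.9 [1.73539699e-01 9.84826874e-01 3.09121006e-05 1.69746276e-05]
```

View pics/top0.png

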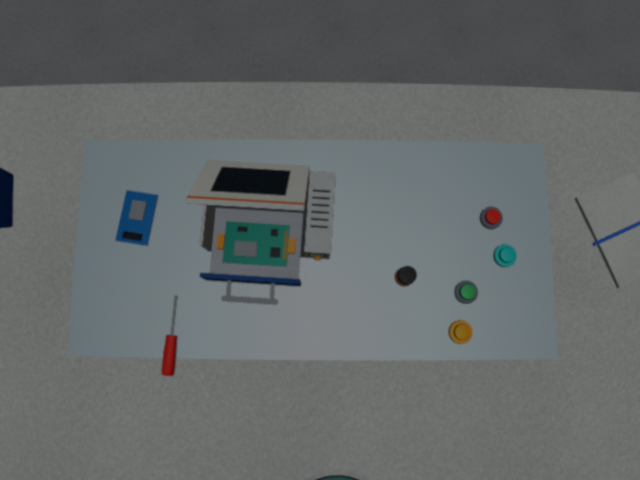

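View pics/scene0.png

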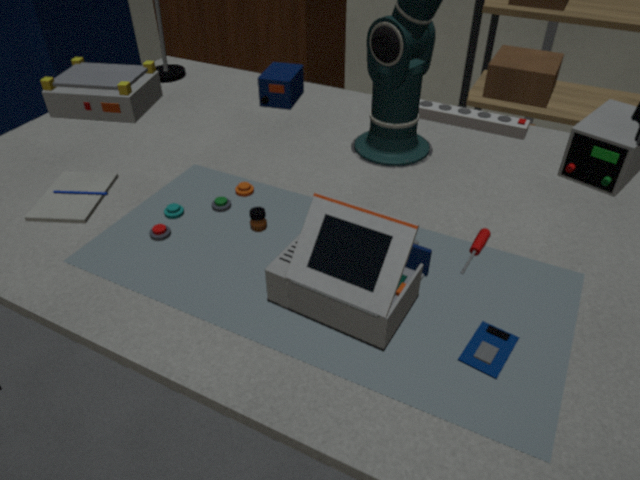

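The top view shows the box with its lid edge at row ~203, panel at ~(250,280), handle at ~(250,300), green button at (468,292), red at (491,217) and jar at (406,276). I'll zoom in for the corner points.

Run:
```python
import cv2
i=cv2.imread("pics/top0.png")[150:310,180:345]
i=cv2.convertScaleAbs(cv2.resize(i,None,fx=3.7,fy=3.7,interpolation=cv2.INTER_CUBIC),alpha=1.3)
for k in range(0,160,20):
    y=int(k*3.7);cv2.putText(i,str(150+k),(0,y+4),0,.35,(0,0,255));cv2.line(i,(22,y),(28,y),(0,0,255))
    cv2.putText(i,str(180+k),(y-8,10),0,.35,(0,0,255));cv2.line(i,(y,12),(y,18),(0,0,255))
cv2.imwrite("pics/crop0.png",i)
```

```text
(no output)
```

View pics/crop0.png

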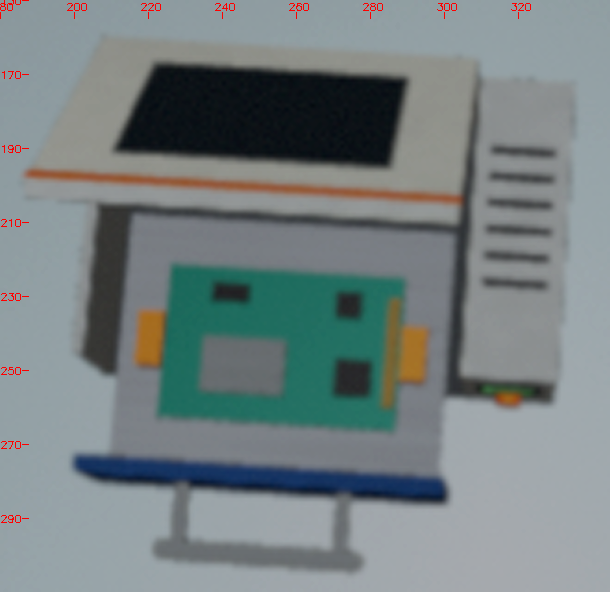

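```bash
cat > geo.py <<'E'
import numpy as np,cv2,pickle
def proj(f,P):
    T=np.linalg.inv(f["cam_to_world"])
    return cv2.projectPoints(np.float64(P).reshape(-1,3),cv2.Rodrigues(T[:3,:3])[0],T[:3,3],f["K"],f["dist_coeffs"])[0].reshape(-1,2)
def ray(f,uv,z):
    p=cv2.undistortPoints(np.float64([[uv]]),f["K"],f["dist_coeffs"])[0,0]
    C=f["cam_to_world"];d=C[:3,:3]@[p[0],p[1],1];o=C[:3,3]
    return o+d*(z-o[2])/d[2]
def toworld(q,P):
    c,s=np.cos(q[2]),np.sin(q[2]);P=np.float64(P).reshape(-1,3)
    return np.c_[q[0]+c*P[:,0]-s*P[:,1],q[1]+s*P[:,0]+c*P[:,1],P[:,2]]
def lidpt(th,r,n,y):  # r along plate, n above underside
    return [80-r*np.cos(th)+n*np.sin(th),y,86+r*np.sin(th)+n*np.cos(th)]
E
python3 - <<'E'
from geo import *
from scipy.optimize import least_squares
f=pickle.load(open("top0.pkl","rb"));s=pickle.load(open("scene0.pkl","rb"))
px=np.array([(25,178),(463,204),(103,36),(478,60),(574,83),(553,382),(459,376),(153,549),(363,562)])/3.7+[180,150]
def pts(q):
    x0,y0,w,d,th=q; d*=1
    return toworld(q,[lidpt(th,164,10,124),lidpt(th,164,10,-74),lidpt(th,0,10,124),lidpt(th,0,10,-74),
     [80,-125,85],[-80,-125,85],[-80,-75,85],[-115-d,75,50],[-115-d,-25,50]])
r=least_squares(lambda q:(proj(f,pts(q))-px).ravel(),[550,150,0,60,.9],x_scale=[10,10,.1,10,.1],loss="soft_l1")
q=r.x;print(q.round(3));print((proj(f,pts(q))-px).round(1).tolist())
print("scene",proj(s,pts(q)).round(0).tolist(),"bottom",proj(s,toworld(q,[[80,125,0],[80,-125,0]])).round(0))
print("handle",toworld(q,[-115-q[3],25,50]),"edge",toworld(q,lidpt(q[4],164,10,25)))
pickle.dump(q,open("q.pkl","wb"))
for n,uv,uvs in (("green",(468,291.5),(221,201)),("red",(491.5,216.5),(159,229))):
    for z in (30,40,50):
        P=ray(f,uv,z);print(n,P.round(0),proj(s,P).round(0),uvs)
print("jar",ray(f,(406,275),48))
E
```

```text
[ 6.18733e+02  1.37325e+02 -5.70000e-02  6.02740e+01  8.53000e-01]
[[-0.8, -0.0], [-0.8, 0.1], [-0.2, -0.1], [0.3, -0.7], [0.4, -0.3], [1.3, 0.5], [0.2, 0.4], [2.6, 0.0], [-2.7, -0.0]]
scene [[419.0, 223.0], [315.0, 190.0], [386.0, 317.0], [285.0, 276.0], [265.0, 268.0], [310.0, 223.0], [331.0, 231.0], [417.0, 242.0], [373.0, 227.0]] bottom [[384. 351.]
 [268. 300.]]
handle [[445.16269964 172.24731931  50.        ]] edge [[599.81252064 163.44259167 216.08097772]]
green [ 465. -258.   30.] [[222. 196.]] (221, 201)
green [ 464. -255.   40.] [[223. 193.]] (221, 201)
green [ 464. -252.   50.] [[223. 189.]] (221, 201)
red [ 618. -313.   30.] [[162. 224.]] (159, 229)
red [ 616. -310.   40.] [[163. 220.]] (159, 229)
red [ 614. -306.   50.] [[164. 217.]] (159, 229)
jar [ 495.91416792 -131.09014501   48.        ]
```

The fit agrees with both views: bottom corners are within 2 px in the scene image. The tray stands about 60 mm out, the lid is at about 0.85 rad, and green is near (465,-257). Next I'll push the tray in with closed fingers.

```bash
cat > act.py <<'E'
from geo import *
from rig import manip, jaws, kin, vision, nets
q=pickle.load(open("q.pkl","rb"))
ori=[-np.sin(q[2]/2),np.cos(q[2]/2),0,0]
W=lambda x,y,z:toworld(q,[x,y,z])[0].tolist()
F=lambda:np.array(manip.current_force())
E
python3 - <<'E'
from act import *
jaws.gripper_close()
manip.move_pose(W(-215,25,240),ori)
manip.move_straight(W(-215,25,38),150)
manip.hold(.2);f0=F();print(f0,manip.current_tcp_pos(),W(-215,25,38))
ux=np.array([np.cos(q[2]),np.sin(q[2]),0])
x=-215;dmax=0
while x<-120:
    x+= 4 if x<-141 else 1.5
    manip.move_straight(W(x,25,38),40 if x<-141 else 20)
    f=-(F()-f0)@ux
    print(x,round(f,1),end="; ")
    if f>(10 if x>-150 else 15): break
print(manip.current_tcp_pos(),manip.current_time())
fr=vision.grab_frame("top");cv2.imwrite("pics/top1.png",fr["color"][:,:,::-1])
pickle.dump(fr,open("top1.pkl","wb"))
E
```

```text
[ 0.04478547 -0.45447424  0.39862726] [405.84244312 174.73975739  38.53743616] [405.50118333342124, 174.50538108605497, 38.0]
-211 -0.8; -207 0.4; -203 -0.7; -199 0.1; -195 0.9; -191 0.5; -187 0.4; -183 -0.0; -179 -1.0; -175 0.5; -171 1.0; -167 -0.1; -163 0.9; -159 0.9; -155 -0.3; -151 0.9; -147 0.0; -143 0.5; -139 0.8; -137.5 0.9; -136.0 1.5; -134.5 1.5; -133.0 1.9; -131.5 1.6; -130.0 2.2; -128.5 6.3; -127.0 9.1; -125.5 12.1; [490.44464493 169.60879707  37.55490088] 12.1917
```

Run:
```python
from act import *
manip.move_straight(W(-165,25,38),100)
manip.move_straight(W(-165,25,260),200)
r=vision.grab_frame("scene");cv2.imwrite("pics/scene1.png",r["color"][:,:,::-1])
fr=vision.grab_frame("top");fr2=fr
h=np.hstack([fr["color"][150:310,150:345],r["color"][170:330,250:445]])[:,:,::-1]
cv2.imwrite("pics/home.png",cv2.resize(h,None,fx=2,fy=2,interpolation=cv2.INTER_CUBIC))
print("expected home handle px",proj(fr,toworld(q,[[-115,75,50],[-115,-25,50]])).round(0).tolist())
```

```text
expected home handle px [[227.0, 267.0], [278.0, 271.0]]
```

View pics/home.png

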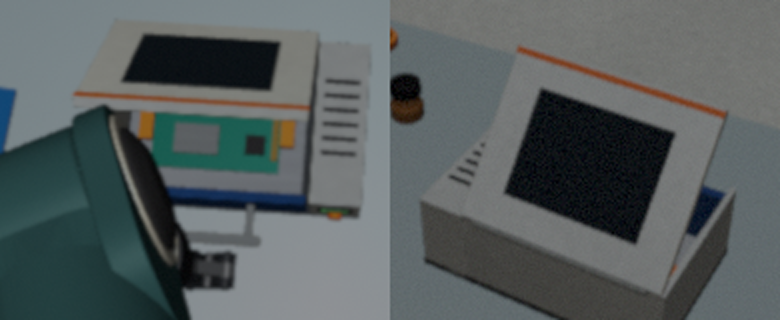

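The tray is home: the handle's right end is at (280,270), and (278,271) was expected. The lid is still open. Now I'll push it down along its arc.

Run:
```python
from act import *
def tgt(th,gap=0,r=148):
    p=lidpt(th,r,10+gap,25); return W(p[0]+11,25,p[2])
th=q[4]
manip.move_straight(tgt(th,40),150)
manip.hold(.2);f0=F()
manip.move_straight(tgt(th,6),80)
while th>-.08:
    th-=.06 if th>.12 else .012
    manip.move_straight(tgt(th),60 if th>.12 else 25)
    f=F()-f0; print(round(th,3),f.round(1).tolist(),end="; ")
    if np.linalg.norm(f)>(25 if th>.1 else 12): break
print(manip.current_tcp_pos(),manip.current_time())
manip.hold(.2);print(F()-f0)
p=lidpt(max(th,-.05),148,10,25)
manip.move_straight(W(p[0]+11,25,200),150)
r=vision.grab_frame("scene")
fr=vision.grab_frame("top")
h=np.hstack([fr["color"][150:310,150:345],r["color"][170:330,250:445]])[:,:,::-1]
cv2.imwrite("pics/shut.png",cv2.resize(h,None,fx=2,fy=2,interpolation=cv2.INTER_CUBIC))
print(proj(r,toworld(q,[lidpt(0,164,10,124),lidpt(0,164,10,-74)])))
```

```text
0.793 [0.9, -0.7, 0.1]; 0.733 [0.2, -0.4, -0.2]; 0.673 [-0.2, -0.9, -0.6]; 0.613 [0.7, 0.4, 0.5]; 0.553 [0.5, 0.6, -0.3]; 0.493 [-0.4, 0.6, 0.3]; 0.433 [0.2, -0.1, 0.6]; 0.373 [-0.5, 0.4, 0.6]; 0.313 [-0.6, -0.3, 1.0]; 0.253 [1.0, 1.0, 0.7]; 0.193 [0.9, -0.4, 0.1]; 0.133 [0.2, -0.2, 0.2]; 0.073 [-0.3, -0.8, 0.1]; 0.061 [0.3, 0.9, 0.1]; 0.049 [0.2, 0.2, -0.2]; 0.037 [1.1, 0.4, 0.5]; 0.025 [0.0, -0.3, -0.1]; 0.013 [0.5, 0.1, 1.0]; 0.001 [-0.2, -0.4, 1.6]; -0.011 [-4.8, -2.1, 14.1]; [563.38022869 165.59264405  95.9674806 ] 22.35
[-4.64404142 -1.22153769 12.36026851]
[[425.16996718 257.45169584]
 [332.25215635 225.44613288]]
```

View pics/shut.png

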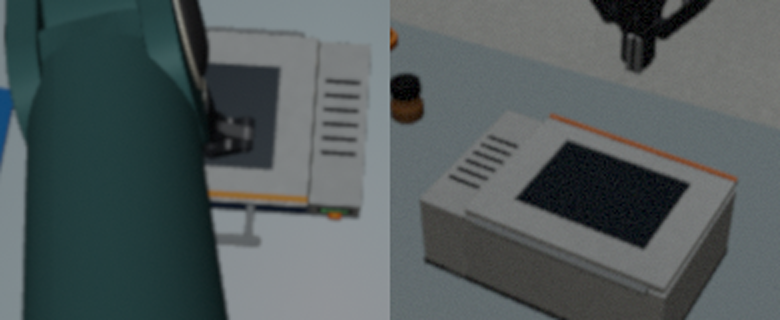

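The lid is shut: its left corner is at (423,260) against (425,257) expected, and it met a firm stop at z=96. Next is the green button.

Run:
```python
from act import *
x,y=465.5,-258.5
manip.move_pose([x,y,200],[0,1,0,0])
manip.move_straight([x,y,60],150); manip.hold(.2); f0=F(); z=60
while z>8:
    z-=1.5 if z<45 else 3
    manip.move_straight([x,y,z],30); f=(F()-f0)[2]
    print(z,round(f,1),end="; ")
    if f>9: break
manip.hold(.2);print(manip.current_tcp_pos(),F()-f0)
r=vision.grab_frame("scene")
manip.move_straight([x,y,200],150)
r2=vision.grab_frame("scene"); t=vision.grab_frame("top")
h=np.hstack([r["color"][140:260,130:290],r2["color"][140:260,130:290]])[:,:,::-1]
cv2.imwrite("pics/btn.png",cv2.resize(h,None,fx=2.4,fy=2.4,interpolation=cv2.INTER_CUBIC));cv2.imwrite("pics/top3.png",t["color"][:,:,::-1])
print(manip.current_time())
```

```text
57 -0.1; 54 0.4; 51 0.0; 48 -0.5; 45 1.0; 42 0.7; 40.5 0.5; 39.0 1.5; 37.5 0.1; 36.0 -0.2; 34.5 0.9; 33.0 0.6; 31.5 0.1; 30.0 -0.2; 28.5 0.8; 27.0 0.9; 25.5 -0.1; 24.0 0.3; 22.5 0.5; 21.0 1.8; 19.5 4.5; 18.0 3.8; 16.5 4.5; 15.0 14.0; [ 465.65984473 -258.58740203   15.96137665] [-2.51033997  3.43648422 14.26463947]
34.125
```

View pics/btn.png

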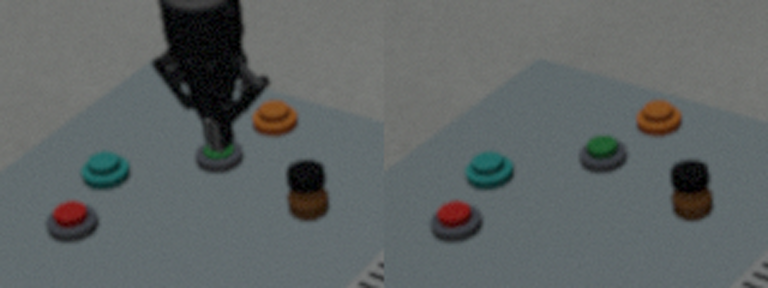

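View pics/top3.png

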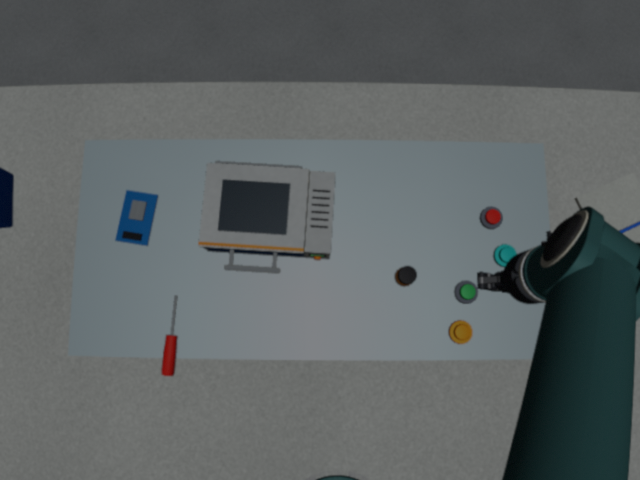

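The fingertip was centred on the green button and pushed it about 6 mm to a hard stop; the button has come back up. The top view shows the tray home, the lid shut, and the jar, screwdriver and spare board where they were.

```bash
python3 -c "
from rig import manip
print(manip.close_job())"
```

```text
the job is handed in; nothing more can be done
None
```

The job is handed in: I pushed the tray home, then the lid shut, then pressed and released the green button, and the last pictures show nothing else moved; the hand-in call returned no verdict.

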